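# Refill the feeder hopper and press its cover flush

### The job

Refill the parts feeder: lift the tip-up tray by its bar so that all three blocks slide into the hopper, and lower the tray again. Then lay the cover whose size matches the hopper's mouth loosely in its recess and press it home one long side after the other, the side near the robot first, each firmly but gently until you feel it bottom on its ledge, so that it ends level and flush with the rim all round. Leave the other cover, the can and the wrench where they are.

Things in the scene. Friction and masses are not known exactly. Their poses are not given: they have to be found in the camera images.
- hopper: fixed white hopper box, 140 (its x) x 170 (its y) x 145 mm high, open on top, 8 mm walls; origin under its centre at table height, z up. In its top is a recess for the cover, 124 (x) x 154 (y) mm, 10 mm deep, as deep as the cover is thick; below that it is open, 100 x 154 mm, down to the inner floor at z = 8 mm. The tip-up tray hangs on its +y side
- ledge_near: near ledge, fixed in the hopper; origin at the middle of its top (hopper x = -56 mm, z = 135 mm). The recess's floor is two 12 mm wide ledges along its long sides. Along each lies a black seal bar, 6 x 100 mm, standing 3 to 6.5 mm proud of the ledge, each by its own unknown amount; it takes about 9 N to push a bar down into its ledge, and it stays where it was pushed
- ledge_far: the same, far ledge (hopper x = +56 mm), with its own seal bar
- seat (a point): centre of the hopper's recess at the height of the ledges (z = 135 mm, 10 mm below the rim's top), axes as the hopper's; the cover's origin belongs here (half a turn about z is as good)
- tray (a joint): tip-up tray's angle in rad: 0 level on its post, 1.1 fully tipped towards the hopper; falls back by its weight when let go. Dark bare steel, 100 wide (hopper's x) x 139 mm long, walls 30 mm above the floor on the sides and far end, open at the hopper end; floor 153 mm above the table. 0.4 kg without the blocks
- tray_hinge (a point): middle of the tray's hinge axis, on the hopper's +y rim at height 149 mm; x along the axis; y points from the hinge to the tray's far end (turns with the tray)
- tray_bar (a point): middle of the tray's handle: a round steel bar 12 mm thick, 92 mm long along the hinge's x, carried by two arms at its ends (at x = +-40 mm; 70 mm free between them), 38 mm beyond the tray's far end; 175 mm from the hinge along the tray and 47 mm above it; 13 mm higher than the tray's walls
- cover: loose flat white-painted cover, 120 (its x) x 150 (y) x 10 mm thick, 0.3 kg, with an upright black grip on top at its centre, 12 thick (x) x 60 long (y), reaching 43 mm above the underside; origin at the centre of the underside, z up. Fits the hopper's mouth with 2 mm to spare on each side
- cover_top (a point): centre of the cover's top face, 10 mm above its origin (inside the foot of the grip)
- spare: cover of another machine, to be left alone: same make and grip, but narrower and longer, 80 (x) x 180 (y) x 10 mm; origin as the cover's. The two covers swap places from start to start
- jar: bystander: closed white can, 60 mm diameter, 100 mm high, origin under its centre
- wrench: bystander: steel open-ended wrench 140 mm long lying flat, origin at its middle
- block0: loose T-section brass block, one of three alike, 60 long (its y) x 28 wide (x) x 24 mm high, 90 g; starts in the tray; origin at the centre of its underside
- block1: loose T-section brass block, one of three alike, 60 long (its y) x 28 wide (x) x 24 mm high, 90 g; starts in the tray; origin at the centre of its underside
- block2: loose T-section brass block, one of three alike, 60 long (its y) x 28 wide (x) x 24 mm high, 90 g; starts in the tray; origin at the centre of its underside
There are look-alikes about, which are no part of the job. What is shaped like the cover but blue or brown is not meant.

How it is judged:
By the outcome, as a careful person would: the job done as asked, in the order asked, and still so for the second after the job is handed in, with the robot touching nothing.
It also fails if it takes over 67 s, if anything falls off the work surface, if the arm or the gripper's body presses on something with over 40 N, if the wrist force passes 120 N, or if a joint passes its speed limit or range.

### The arm

A 6-joint arm with a two-finger parallel gripper is mounted at the origin on the work surface. World frame = base frame: x ahead of the robot, y to its left, z up, the work surface at z = 0. Lengths are in m, angles in degrees, forces in N, time in s.
With the tool pointing down it reaches from about 0.375 to 0.925 m from the base axis. Payload 5.7 kg.
Tool frame: the origin (TCP) lies between the finger pads; the fingertips stand 14 mm ahead of it and the grasp point (between the pads) lies 5 mm behind it; z points along the fingers, y is the line along which they close (so a half turn about z gives the same grasp; the last joint's range is limited). The gripper opens to 88 mm and grips with 3 to 60 N. Pads are 20 mm wide; open, the fingers measure 115 mm over their backs; the gripper's body (75 mm by 178 mm) begins 61 mm behind the grasp point.
Start: joints at [57.405, 20.558, 86.54, -0, 72.909, -6.595], TCP at [0.263, 0.539, 0.237] pointing down, gripper open.
Joint ranges: [-170.27, 170.27], [-57.76, 135], [12.27, 136.19], [-55.21, 235.2], [11.17, 155.16], [-170.74, 170.74]. Speed limits (degrees/s): [136.94, 136.94, 180, 180, 180, 180].

### API

Orientations are given as a 3x3 rotation matrix whose columns are the frame's x, y, z axes.
In Python, from plant import robot, optics gives the robot as it stands.
- The arm moves only by the tool arm_command, never from a script. Its argument "commands" is a list of rows, each a list of 4 numbers: the shift along the tool's x, y, z in cm, then the turn about the tool's z in degrees. A call has 1 to 12 rows; each row is the pose to reach, as a shift and turn from the pose commanded when the call began, along the tool's axes at that moment; what a row does not reach only later rows make up. A row lasts 1/10 s, in which the tool goes at most 50 mm and 8.59 degrees, less where a joint would pass 70% of its speed; a pose out of reach is approached as far as the arm can. A call with a gripper value outside its range is refused whole. "gripper" is the closure, from 0 (fully open) to 1 (shut), set as the call begins (left out, the last holds). The fingers move at their own pace and stop on an object; "grip_force" is the grip in N (left out, the last holds). Time passes only in rows, so rows that repeat a pose let the fingers close. It gives the time, the measured TCP pose, the force, the opening and the grip force at its end, in the units of the state.
- robot.get_obs(): the state, without advancing time (a new reading comes with each control period).
- optics.capture(name): name is "scene" or "top" or "wrist"; returns a dict with "image" (400x640x3 uint8, red, green, blue), "mtx" (3x3 intrinsics, pixels), "dist" ([k1, k2, p1, p2, k3] as OpenCV has them; the pictures are not rectified), "extrinsics" (4x4, takes a point from camera to world coordinates). Camera axes: x right, y down, z forward; pixel columns grow to the right and rows downward; lengths in m; the calibration is good to about 2 mm. A picture is of the moment at which its call begins. There is no depth.
- robot.job_done(): hands the job in; it is judged then, once.
The state is a dict: "clock": time; "joints": joint angles; "joint_vel": joint speeds; "joint_efforts": joint torques, N m; "tcp_pos": TCP position; "tool_rot": TCP orientation; "ft_force": force on the tool from outside, world axes, zero at the start; "ft_torque": the same for the moment, N m; "opening": finger opening in m; "grasp_force": force on a finger pad.
Only numpy, scipy, OpenCV 4.12 (cv2) and the standard library are available. Lean on these libraries where they do the work, as an engineer would, in place of code of your own. Each camera call takes 0.05 s, during which the arm holds its last target. There are 200 camera calls.

## Working session

There is one attempt and no reset: what is moved stays moved. The work goes in short steps, Python scripts to look and compute and a tool call to move; the robot and the scene stay as the last step left them, time stands still between calls to the robot, and variables do not carry over. Pictures are saved under pics/ and viewed, at most 10 in all, crops included, and the job is handed in when it is done.

Besides the shell and the picture viewer there is one more tool, called as name(argument=value, ...) on one line, values as JSON. arm_command: Moves the arm, as the interface text tells. Its arguments: {"type":"object","properties":{"commands":{"type":"array","items":{"type":"array","items":{"type":"number"}}},"gripper":{"type":"number"},"grip_force":{"type":"number"}},"required":["commands"]}

```bash
mkdir -p pics; ls; python3 - <<'E'
from plant import robot, optics
import cv2
o=robot.get_obs(); print(o)
for n in("scene","top"):
    c=optics.capture(n); cv2.imwrite(f"pics/{n}0.png",c["image"][:,:,::-1]); print(n,c["mtx"].tolist(),c["dist"],c["extrinsics"].round(4).tolist())
E
```

```text
pics
{'clock': 0.0, 'joints': array([ 5.74046811e+01,  2.05978786e+01,  8.65977318e+01,  1.08456806e-03,
        7.29091331e+01, -6.59358662e+00]), 'joint_vel': array([-0.00342593,  0.03671426,  0.0913276 ,  0.05521423, -0.09172576,
       -0.1238525 ]), 'joint_efforts': array([ 1.22928741e-03, -5.15372121e+01, -2.70735794e+01,  6.77151955e-02,
        3.51045455e-02, -1.21953731e-04]), 'tcp_pos': array([0.26267122, 0.53871386, 0.23581851]), 'tool_rot': array([[-8.98778232e-01,  4.38402429e-01, -1.00005397e-03],
       [ 4.38403510e-01,  8.98776958e-01, -1.53043535e-03],
       [ 2.27878888e-04, -1.81394915e-03, -9.99998329e-01]]), 'ft_force': array([ 0.36970164, -0.53109996,  0.61825364]), 'ft_torque': array([ 0.00690378,  0.01854924, -0.01480804]), 'grasp_force': 0.0, 'opening': 0.08783904476704668}
scene [[517.5689036015355, 0.0, 318.34220883119826], [0.0, 517.5689036015355, 199.9922240021684], [0.0, 0.0, 1.0]] [-0.07770643  0.          0.          0.          0.        ] [[-0.0891, 0.642, -0.7615, 1.5376], [0.9959, 0.0691, -0.0583, 0.0928], [0.0152, -0.7636, -0.6455, 1.0499], [0.0, 0.0, 0.0, 1.0]]
top [[493.16042107173826, 0.0, 319.56239557258925], [0.0, 493.16042107173826, 198.17633983133416], [0.0, 0.0, 1.0]] [-0.06327435  0.          0.          0.          0.        ] [[-0.02, -0.9892, 0.1451, 0.2476], [-0.9998, 0.0211, 0.0059, 0.0127], [-0.0089, -0.1449, -0.9894, 1.5666], [0.0, 0.0, 0.0, 1.0]]
```

View pics/scene0.png

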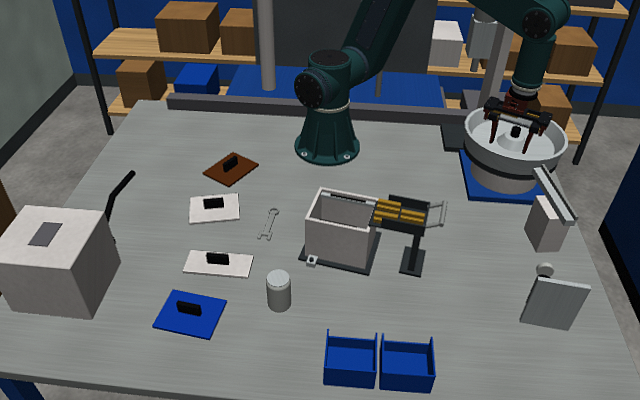

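View pics/top0.png

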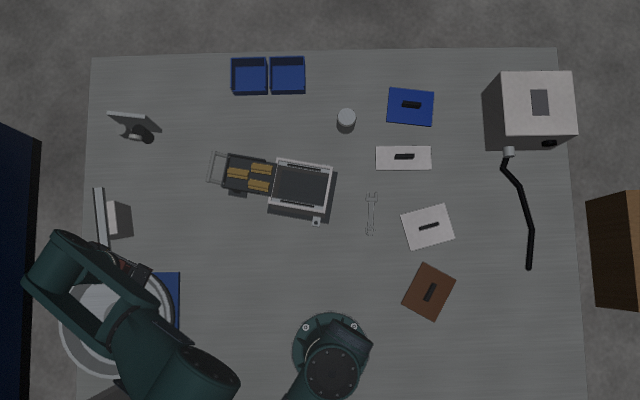

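Scene: the hopper is at top (302,185), with the tray on its left (245,173) and the bar at about (214,167). Cover-shaped candidates in the top picture are white (428,227), white (404,157), blue (410,106) and brown (428,291). The white one at (428,227) looks about 48x38 px, so it fits 150x120. The one at (404,157) is narrower and longer, so it's the spare. I'll confirm this in an enlarged crop.

```bash
python3 - <<'E'
import cv2
i=cv2.imread("pics/top0.png"); c=i[135:265,200:465]; cv2.imwrite("pics/crop1.png",cv2.resize(c,None,fx=3,fy=3,interpolation=cv2.INTER_CUBIC))
j=cv2.imread("pics/scene0.png"); c=j[170:290,290:460]; cv2.imwrite("pics/crop2.png",cv2.resize(c,None,fx=4.5,fy=4.5,interpolation=cv2.INTER_CUBIC))
E
```

```text
(no output)
```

View pics/crop1.png

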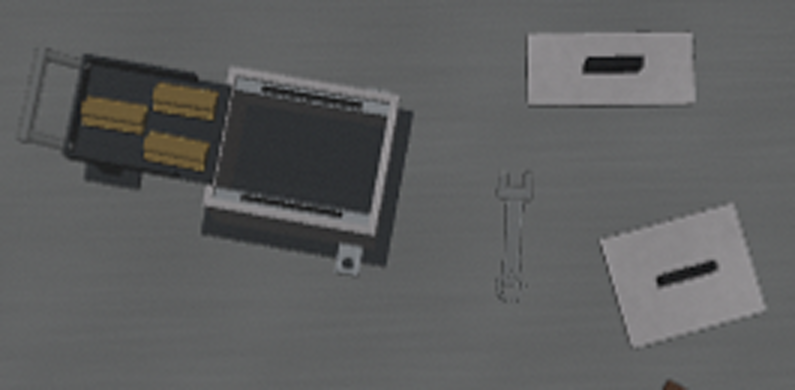

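View pics/crop2.png

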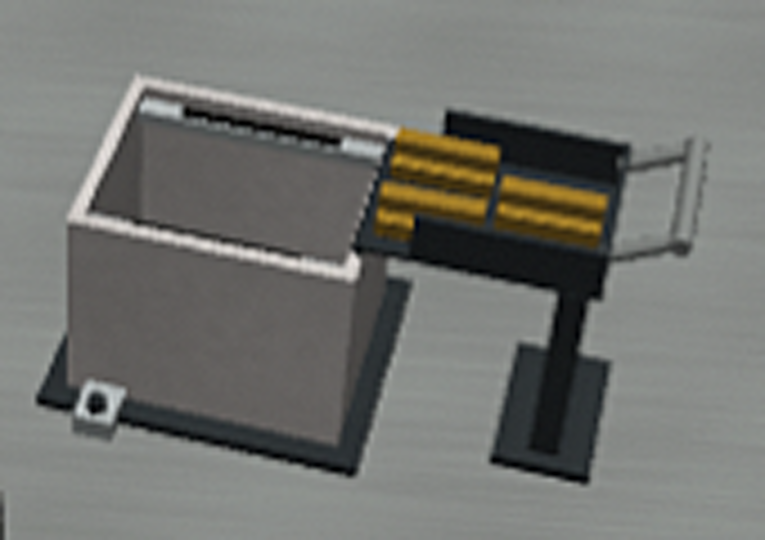

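The crop confirms it. The wide white cover has its top-crop corners at (601,240), (735,204), (766,310) and (633,348). The white one at (528,33)-(695,105) is narrow and long, so it's the spare. The hopper rim corners are at (231,66), (400,94), (377,236) and (204,205), and the bar is at about (30,95).

```bash
cat > h.py <<'E'
import numpy as np, cv2
from scipy.optimize import least_squares
from plant import robot, optics
def proj(cam,P):
    T=np.linalg.inv(cam["extrinsics"]); P=np.atleast_2d(P).astype(float)
    return cv2.projectPoints(P,cv2.Rodrigues(T[:3,:3])[0],T[:3,3],cam["mtx"],np.asarray(cam["dist"],float))[0][:,0]
def R(a): c,s=np.cos(a),np.sin(a); return np.array([[c,-s,0],[s,c,0],[0,0,1]])
def fit(views,x0,fz=False):
    """views: (cam, local pts Nx3, pixels Nx2); -> x,y,yaw(deg)[,z], rms px"""
    def f(p): return np.concatenate([(proj(c,np.asarray(L)@R(p[2]).T+[p[0],p[1],p[3] if fz else 0])-u).ravel() for c,L,u in views])
    r=least_squares(f,list(x0)+([0] if fz else [])); x=r.x.copy(); x[2]=np.degrees(x[2]); return x, r.fun.reshape(-1,2).round(1).tolist()
def pose(p,q): return R(np.radians(p[2]))@np.asarray(q,float)+[p[0],p[1],0]
def move(target,ydir):
    """tool-frame shift (cm) to world target and turn (deg, mod 180) to bring tool y on ydir (deg in world)"""
    o=robot.get_obs(); M=o["tool_rot"]; s=M.T@(np.asarray(target)-o["tcp_pos"])*100
    t=M.T@np.array([np.cos(np.radians(ydir)),np.sin(np.radians(ydir)),0]); a=np.degrees(np.arctan2(-t[0],t[1])); a=(a+90)%180-90
    print("tcp",o["tcp_pos"].round(4),"shift cm",s.round(2),"turn",a.round(2),"j",o["joints"].round(0)); return s,a
E
python3 - <<'E'
from h import *
t=optics.capture("top"); s=optics.capture("scene")
tp=lambda a:(np.array(a)+.5)/3-.5+[200,135]
sp=lambda a:(np.array(a)+.5)/4.5-.5+[290,170]
H=[[.07,.085,.145],[.07,-.085,.145],[-.07,-.085,.145],[-.07,.085,.145]]
V=[(t,H,tp([[231,66],[400,94],[377,236],[204,205]])),(s,[H[2],H[1],H[0]],sp([[137,75],[68,218],[357,277]]))]
h,r=fit(V,[.6,.1,-.1]); print("hopper",h,r)
for v in V: print(fit([v],[.6,.1,-.1])[0])
C=[[.06,.075,.01],[.06,-.075,.01],[-.06,-.075,.01],[-.06,.075,.01]]
c,r=fit([(t,C,tp([[601,240],[735,204],[766,310],[633,348]]))],[.5,-.3,.2]); print("cover",c,r)
D=[[.04,.09,.01],[.04,-.09,.01],[-.04,-.09,.01],[-.04,.09,.01]]
print("spare",fit([(t,D,tp([[528,33],[693,33],[695,105],[528,105]]))],[.7,-.2,0.]))
b=[pose(h,[x,.085+.175,.196]) for x in(-.046,0,.046)]; print("bar",b[1]); print((proj(t,b)+.5-[200,135])*3,(proj(s,b)+.5-[290,170])*4.5)
move(pose(h,[0,.26,.30]),h[2]+90)
np.save("hop.npy",h);np.save("cov.npy",c)
E
```

```text
hopper [  0.49644387   0.07770302 -11.03651476] [[-0.8, 0.5], [-0.4, 0.7], [-0.8, -0.0], [-0.6, 0.4], [-1.1, 0.2], [-0.7, 0.6], [-0.8, 0.8]]
[  0.49750482   0.07579314 -11.00598907]
[  0.49408401   0.0797661  -11.16649691]
cover [ 0.37827681 -0.31850056 13.92128176] [[-0.3, -0.3], [-0.1, -0.5], [0.7, 0.4], [-0.3, 0.3]]
spare (array([ 0.60259126, -0.25143374, -1.27880004]), [[-0.3, -0.2], [0.0, -0.0], [0.2, 0.1], [0.1, 0.0]])
bar [0.54621685 0.33289442 0.196     ]
[[ 20.01707062 143.33369578]
 [ 29.90856146  96.36619837]
 [ 39.7512325   49.85120856]] [[701.91348293 143.88806607]
 [694.00693288 194.97336913]
 [685.62658542 248.80868758]]
tcp [0.2628 0.5389 0.2361] shift cm [-34.5   -6.1   -6.39] turn -14.97 j [57. 21. 87. -0. 73. -7.]
```

arm_command(commands=[[-2,0,-4,0],[-6,-1,-6.4,-3],[-10.5,-1.8,-6.4,-6],[-15,-2.6,-6.4,-9],[-19.5,-3.4,-6.4,-12],[-24,-4.2,-6.4,-15],[-28.5,-5,-6.4,-15],[-32,-5.7,-6.4,-15],[-34.5,-6.1,-6.4,-15],[-34.5,-6.1,-6.4,-15],[-34.5,-6.1,-6.4,-15]], gripper=0.62)

```text
clock: 1.3
tcp_pos: [0.5461, 0.333, 0.3002]
tool_rot: [[-0.981, 0.192, -0.001], [0.192, 0.981, -0.0], [0.001, -0.0, -1.0]]
ft_force: [-0.2, -0.6, 0.4]
opening: 0.0335
grasp_force: 0.0
```

```bash
python3 - <<'E'
from h import *
h=np.load("hop.npy"); w=optics.capture("wrist"); im=w["image"][:,:,::-1].copy()
P=[pose(h,q) for q in([-.046,.26,.196],[.046,.26,.196],[.07,.085,.145],[-.07,.085,.145])]
for u in proj(w,P): cv2.circle(im,tuple(np.int32(u.round())),3,(0,0,255),1)
print(proj(w,P)); print(w["extrinsics"].round(3))
cv2.imwrite("pics/w1.png",im); move(pose(h,[0,.26,.191]),h[2]+90)
E
```

```text
[[325.04789745 154.45804575]
 [325.05324828 250.78330478]
 [174.22258875 251.31269639]
 [156.20429062 126.87012752]]
[[ 0.193  0.949  0.25   0.477]
 [ 0.981 -0.186 -0.049  0.345]
 [-0.     0.254 -0.967  0.45 ]
 [ 0.     0.     0.     1.   ]]
tcp [0.5455 0.3335 0.3003] shift cm [-0.09 -0.05 10.93] turn 0.03 j [ 25.  21.  76.   0.  82. -54.]
```

View pics/w1.png

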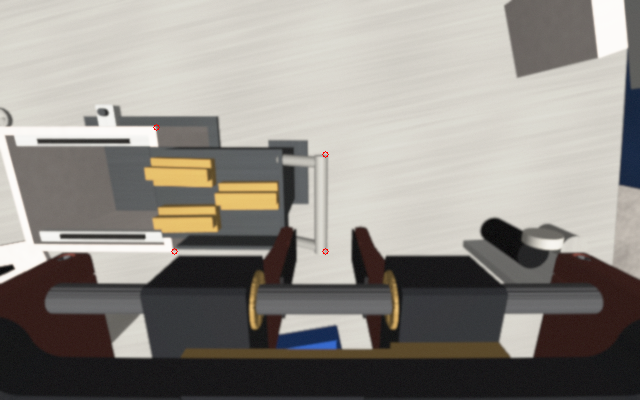

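The wrist picture shows the bar at (321,155)-(321,252), about 4 px left of the prediction. The fingers straddle it. The blocks are at (180,172), (247,195) and (186,219). I'm descending and gripping.

arm_command(commands=[[0,-0.2,4,0],[0,-0.2,8,0],[0,-0.2,10.5,0],[0,-0.2,10.9,0],[0,-0.2,10.9,0]])

```text
clock: 1.85
tcp_pos: [0.5448, 0.332, 0.1915]
tool_rot: [[-0.982, 0.189, -0.001], [0.189, 0.982, -0.0], [0.001, -0.001, -1.0]]
ft_force: [0.7, -0.7, 1.2]
opening: 0.0338
grasp_force: 0.0
```

arm_command(commands=[[0,0,0,0],[0,0,0,0],[0,0,0,0],[0,0,0,0],[0,0,0,0]], gripper=1, grip_force=20)

```text
clock: 2.35
tcp_pos: [0.5465, 0.33, 0.1933]
tool_rot: [[-0.982, 0.191, 0.001], [0.191, 0.982, -0.002], [-0.002, -0.002, -1.0]]
ft_force: [-1.7, -5.8, 5.2]
opening: 0.0112
grasp_force: 20.0
```

```bash
python3 - <<'E'
from h import *
o=robot.get_obs(); print(o["tcp_pos"],o["ft_force"],o["opening"],o["grasp_force"])
for t in np.linspace(0,1.1,12): print(t.round(2),(100*np.array([.175*np.cos(t)-.047*np.sin(t)-.175,-(.175*np.sin(t)+.047*np.cos(t)-.047)])).round(1))
E
```

```text
[0.54647661 0.3299534  0.19331909] [-1.69743504 -5.84559174  5.19833341] 0.011219004876478438 19.997459650039673
0.0 [ 0. -0.]
0.1 [-0.6 -1.7]
0.2 [-1.3 -3.4]
0.3 [-2.2 -5. ]
0.4 [-3.2 -6.4]
0.5 [-4.4 -7.8]
0.6 [-5.7 -9.1]
0.7 [ -7.1 -10.2]
0.8 [ -8.7 -11.1]
0.9 [-10.3 -11.9]
1.0 [-12.  -12.6]
1.1 [-13.8 -13. ]
```

arm_command(commands=[[0,-0.8,-1.7,0],[0,-1.5,-3.4,0],[0,-2.4,-5.0,0],[0,-3.4,-6.4,0],[0,-4.6,-7.8,0],[0,-5.9,-9.1,0],[0,-7.3,-10.2,0],[0,-8.9,-11.1,0],[0,-10.5,-11.9,0],[0,-12.1,-12.6,0],[0,-13.4,-12.9,0],[0,-13.4,-12.9,0]])

```text
clock: 3.55
tcp_pos: [0.5206, 0.1999, 0.3244]
tool_rot: [[-0.981, 0.192, 0.004], [0.192, 0.981, 0.003], [-0.003, 0.004, -1.0]]
ft_force: [-3.4, 4.8, 12.0]
opening: 0.0111
grasp_force: 20.0
```

```bash
python3 - <<'E'
from h import *
o=robot.get_obs(); print(o["tcp_pos"],o["ft_force"],o["opening"],o["grasp_force"])
t=optics.capture("top")["image"][:,:,::-1]; s=optics.capture("scene")["image"][:,:,::-1]
a=cv2.resize(t[135:245,190:350],(640,440),interpolation=3); b=cv2.resize(s[150:290,290:460],(534,440),interpolation=3)
cv2.imwrite("pics/tip.png",cv2.resize(np.hstack([a,b]),(800,300)))
E
```

```text
[0.52063066 0.19990395 0.32435471] [-3.40271257  4.79266914 12.02066845] 0.011055140019554283 20.005114674568176
```

View pics/tip.png

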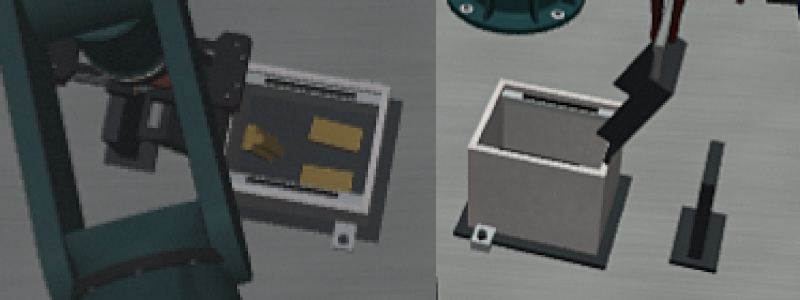

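Two blocks lie in the hopper, at (335,135) and (327,178). The third, at (262,142), is just past the tray mouth. I'll pause briefly, then lower.

arm_command(commands=[[0,0,0,0],[0,0,0,0],[0,0,0,0],[0,1.3,0.3,0],[0,2.9,1.0,0],[0,4.5,1.8,0],[0,6.1,2.7,0],[0,7.5,3.8,0],[0,8.8,5.1,0],[0,10.0,6.5,0],[0,11.0,7.9,0]])

```text
clock: 4.75
tcp_pos: [0.5424, 0.3088, 0.2404]
tool_rot: [[-0.982, 0.191, 0.001], [0.191, 0.982, 0.0], [-0.001, 0.001, -1.0]]
ft_force: [4.1, 0.5, 1.2]
opening: 0.0114
grasp_force: 20.0
```

arm_command(commands=[[0,0.9,1.6,0],[0,1.6,3.2,0],[0,2.2,4.4,0],[0,2.3,4.9,0],[0,2.3,4.9,0],[0,2.3,4.9,0]])

```text
clock: 5.35
tcp_pos: [0.5463, 0.3296, 0.1911]
tool_rot: [[-0.982, 0.191, -0.0], [0.191, 0.982, -0.002], [-0.0, -0.002, -1.0]]
ft_force: [5.2, 0.5, -2.2]
opening: 0.0112
grasp_force: 20.0
```

arm_command(commands=[[0,0,0,0],[0,0,0,0],[0,0,0,0],[0,0,0,0]], gripper=0.62)

```text
clock: 5.75
tcp_pos: [0.5451, 0.3299, 0.1922]
tool_rot: [[-0.982, 0.191, -0.001], [0.191, 0.982, -0.001], [0.001, -0.001, -1.0]]
ft_force: [0.2, -0.4, -0.0]
opening: 0.0334
grasp_force: 0.0
```

arm_command(commands=[[0,0,-4.5,0],[0,0,-9,0],[-1,-4,-12,0],[-2,-8.5,-14,0],[-3,-13,-14,0],[-4,-17.5,-14,0],[-5.5,-21.5,-14,0],[-7,-24,-14,0],[-7,-25.5,-14,0],[-7,-25.5,-14,0],[-7,-25.5,-14,0]])

```text
clock: 6.85
tcp_pos: [0.5652, 0.0675, 0.3326]
tool_rot: [[-0.982, 0.191, -0.001], [0.191, 0.982, 0.001], [0.001, 0.001, -1.0]]
ft_force: [0.1, 0.4, -0.7]
opening: 0.0338
grasp_force: 0.0
```

```bash
python3 - <<'E'
from h import *
h=np.load("hop.npy"); w=optics.capture("wrist"); im=w["image"][:,:,::-1].copy()
H=[[.07,.085,.145],[.07,-.085,.145],[-.07,-.085,.145],[-.07,.085,.145]]
print(proj(w,[pose(h,q) for q in H])); np.savez("w2.npz",**w)
cv2.imwrite("pics/w2.png",cv2.resize(im,(800,500),interpolation=3)); move(pose(h,[0,.26,.191]),h[2]+90)
E
```

```text
[[392.49810687 186.55912804]
 [251.54194755 186.62125732]
 [243.42087834  60.11533074]
 [400.20531538  60.09364284]]
tcp [0.5653 0.0679 0.3326] shift cm [ 6.9  25.65 14.18] turn 0.08 j [ -0.  14.  82.   0.  84. -79.]
```

View pics/w2.png

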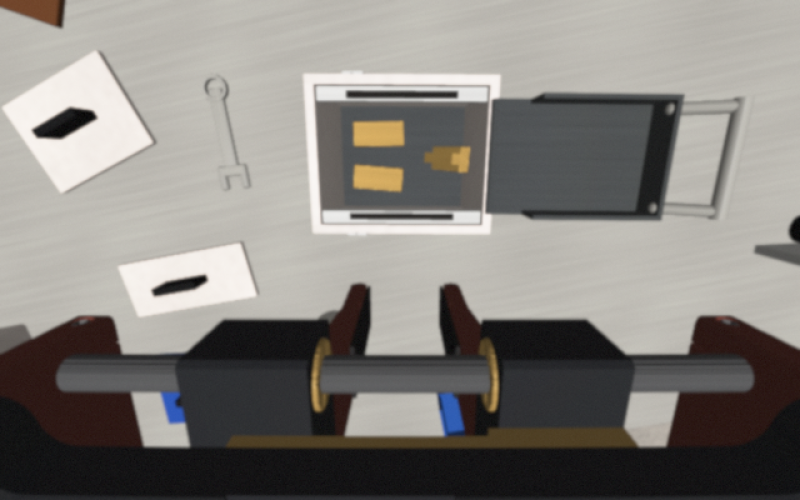

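All three blocks are in the hopper: two at (378,133) and (378,178), and one on its end at (447,158). The tray is level. The rim corners at (303,74), (499,74), (490,234) and (314,234) agree with my estimate to about 1 px. Next I'll go look at the cover from close by.

arm_command(commands=[[0.8,-4,0,6],[1.6,-8.5,0,13],[2.4,-13,0,20],[3.2,-17.5,1,27],[4,-22,3,34],[4.8,-26.5,5,41],[5.6,-31,7,48],[6.4,-35.5,9,54],[7.2,-40,11,60],[7.6,-44,12.5,65],[8,-47.9,13.3,65],[8,-47.9,13.3,65]], gripper=0.5)

```text
clock: 8.1
tcp_pos: [0.3956, -0.3912, 0.1985]
tool_rot: [[-0.24, 0.971, -0.001], [0.971, 0.24, -0.001], [-0.001, -0.001, -1.0]]
ft_force: [-1.0, 0.8, -0.2]
opening: 0.0437
grasp_force: 0.0
```

arm_command(commands=[[0,0,0,0],[0,0,0,0]])

```text
clock: 8.3
tcp_pos: [0.3968, -0.3867, 0.1999]
tool_rot: [[-0.244, 0.97, 0.0], [0.97, 0.244, 0.001], [0.001, 0.0, -1.0]]
ft_force: [0.3, -0.8, 0.1]
opening: 0.0438
grasp_force: 0.0
```

```bash
cat >> h.py <<'E'
def sub(cam,px,win=5):
    g=cv2.cvtColor(cam["image"],cv2.COLOR_RGB2GRAY)
    return cv2.cornerSubPix(g,np.float32(px).reshape(-1,1,2),(win,win),(-1,-1),(3,50,.01))[:,0]
E
python3 - <<'E'
from h import *
h=np.load("hop.npy"); w2=dict(np.load("w2.npz"))
H=[[.07,.085,.145],[.07,-.085,.145],[-.07,-.085,.145],[-.07,.085,.145]]
p=sub(w2,[[391.8,187],[251,187],[242.2,59.1],[399.1,59.1]],4); print(p)
print("hopper",fit([(w2,H,p)],[.5,.07,-.2]))
c=np.load("cov.npy"); w=optics.capture("wrist"); np.savez("w3.npz",**w)
C=[[.06,.075,.01],[.06,-.075,.01],[-.06,-.075,.01],[-.06,.075,.01]]
u=proj(w,[pose(c,q) for q in C]); q=sub(w,u,9); print(u,q); print("cover",fit([(w,C,q)],[.38,-.32,.24]))
move(pose(c,[0,0,.03]),c[2])
cv2.imwrite("pics/w3.png",w["image"][:,:,::-1])
E
```

```text
[[391.63528  186.66743 ]
 [249.6992   185.90605 ]
 [242.02675   58.581394]
 [400.0178    59.34079 ]]
hopper (array([  0.49535717,   0.07667835, -11.33871311]), [[-0.4, -0.5], [0.5, -0.4], [0.5, 0.2], [-0.6, 0.3]])
[[378.81088839  52.80706672]
 [372.59175748 188.06588968]
 [273.86476167 187.83674183]
 [268.19284789  52.54508844]] [[376.03735   52.27701 ]
 [371.461    186.60767 ]
 [272.47607  186.75296 ]
 [267.41394   52.879974]]
cover (array([ 0.37644117, -0.31829004, 14.14995081]), [[0.9, -0.4], [-0.0, 0.7], [0.2, 0.8], [-1.1, -0.7]])
tcp [ 0.3968 -0.3867  0.2001] shift cm [ 7.06 -0.14 17.01] turn 0.2 j [-51.  19.  95.   0.  66. -66.]
```

View pics/w3.png

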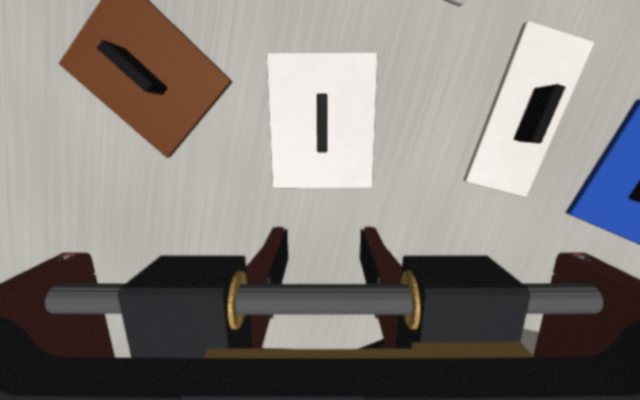

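The cover is at (322,120) and square to the tool, with its grip at (322,122). Brown is on the left and the narrow spare on the right at (530,110). I'm going down to grasp it.

arm_command(commands=[[2.5,-0.1,3,0],[5,-0.2,6.5,0],[7.1,-0.3,10,0],[7.1,-0.3,13.5,0],[7.1,-0.3,16,0],[7.1,-0.3,17.1,0],[7.1,-0.3,17.1,0],[7.1,-0.3,17.1,0]])

```text
clock: 9.15
tcp_pos: [0.3766, -0.3204, 0.0296]
tool_rot: [[-0.243, 0.97, 0.001], [0.97, 0.243, -0.001], [-0.001, 0.001, -1.0]]
ft_force: [-0.7, -0.8, 0.4]
opening: 0.0442
grasp_force: 0.0
```

arm_command(commands=[[0,0,0,0],[0,0,0,0],[0,0,0,0],[0,0,0,0],[0,0,0,0],[0,0,0,0]], gripper=1, grip_force=35)

```text
clock: 9.75
tcp_pos: [0.3764, -0.3206, 0.0292]
tool_rot: [[-0.242, 0.97, 0.001], [0.97, 0.242, -0.001], [-0.001, 0.001, -1.0]]
ft_force: [2.9, 2.0, 5.2]
opening: 0.0121
grasp_force: 35.0
```

arm_command(commands=[[0,0,-2,0],[0,0,-5,0],[0,0,-9.5,0],[0,0,-14,0],[0,0,-18.5,0],[0,0,-21,0],[0,0,-21,0],[0,0,-21,0]])

```text
clock: 10.55
tcp_pos: [0.3751, -0.3196, 0.2376]
tool_rot: [[-0.242, 0.97, -0.001], [0.97, 0.242, 0.001], [0.001, -0.001, -1.0]]
ft_force: [-0.1, 0.5, -4.0]
opening: 0.0118
grasp_force: 35.0
```

```bash
python3 - <<'E'
from h import *
h=np.array([.496,.0769,-11.2]); np.save("hop.npy",h)
o=robot.get_obs(); print(o["tcp_pos"],o["ft_force"],o["opening"],o["grasp_force"])
move(pose(h,[0,0,.24]),h[2])
E
```

```text
[ 0.37513761 -0.31961103  0.23759972] [-0.11303347  0.52587901 -4.02754722] 0.011793167545851378 34.99930679798126
tcp [ 0.3751 -0.3196  0.2376] shift cm [35.55 21.32 -0.22] turn 25.2 j [-48.  12.  99.  -0.  69. -62.]
```

arm_command(commands=[[2,1,-1,2],[5.5,3,-2,5],[9.5,5.3,-2,8],[13.5,7.7,-2,11],[17.5,10.1,-2,14],[21.5,12.5,-2,17],[25.5,15,-2,20],[29,17.3,-2,23],[32,19.3,-2,25.2],[34.3,20.8,-1.5,25.2],[35.4,21.3,-0.5,25.2],[35.4,21.3,-0.2,25.2]])

```text
clock: 11.75
tcp_pos: [0.4946, 0.0758, 0.2371]
tool_rot: [[0.192, 0.981, -0.007], [0.981, -0.192, -0.0], [-0.001, -0.006, -1.0]]
ft_force: [0.0, 0.1, -3.4]
opening: 0.0119
grasp_force: 35.0
```

arm_command(commands=[[0,0,0,0],[0,0,0,0],[0,0,0,0]])

```text
clock: 12.05
tcp_pos: [0.4967, 0.0736, 0.2407]
tool_rot: [[0.196, 0.981, -0.0], [0.981, -0.196, -0.0], [-0.0, 0.0, -1.0]]
ft_force: [0.5, -0.3, -2.9]
opening: 0.0113
grasp_force: 35.0
```

```bash
python3 - <<'E'
from h import *
h=np.load("hop.npy")
o=robot.get_obs(); print(o["tcp_pos"],o["ft_force"],o["opening"])
move(pose(h,[0,-.002,.24]),h[2])
w=optics.capture("wrist"); np.savez("w4.npz",**w); im=w["image"][:,:,::-1].copy()
H=[[.07,.085,.145],[-.07,.085,.145],[.062,.077,.145],[-.062,.077,.145]]
hp=proj(w,[pose(h,q) for q in H])
M=o["tool_rot"]; C=[o["tcp_pos"]+M@np.array([.002+x,y,z]) for x,y,z in([.075,-.06,.019],[.075,.06,.019],[.075,-.06,.029],[.075,.06,.029])]
cp=proj(w,C); print(hp,cp)
for u in hp: cv2.circle(im,tuple(np.int32(u.round())),2,(0,0,255),1)
for u in cp: cv2.circle(im,tuple(np.int32(u.round())),2,(0,160,0),1)
cv2.imwrite("pics/w4.png",cv2.resize(im[0:240,160:480],(800,600),interpolation=3))
E
```

```text
[0.49673646 0.0736468  0.24074064] [ 0.53048616 -0.29015581 -2.94979304] 0.011317800041952316
tcp [0.4967 0.0736 0.2407] shift cm [ 0.1  -0.14  0.07] turn -0.09 j [ 1. 12. 98. -0. 70. 12.]
[[408.35986455 100.60230171]
 [236.49900556 101.04316611]
 [397.93536626 110.87296845]
 [246.96948291 111.25162642]] [[218.10415312 110.23587327]
 [430.780028   110.06169166]
 [224.08738325 111.09461672]
 [424.72645951 110.93075429]]
```

View pics/w4.png

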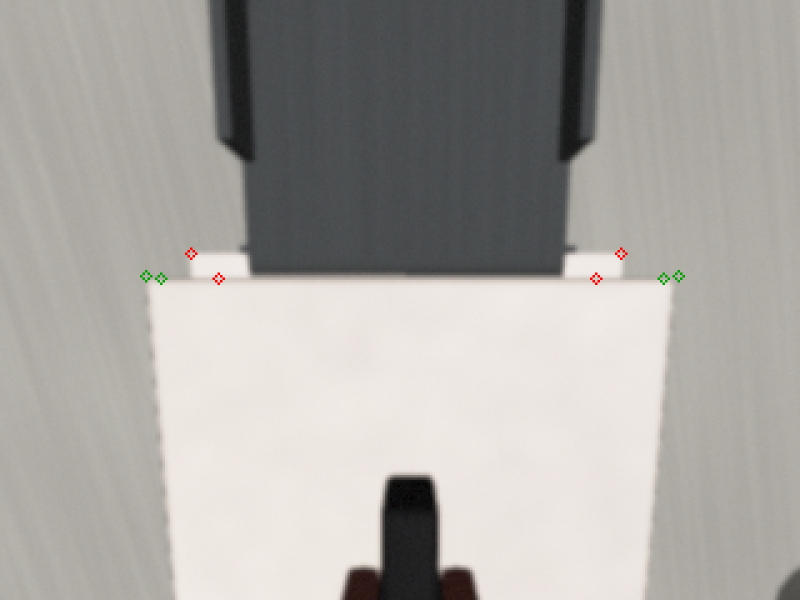

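The rim corners (191,253) and (621,253) match the prediction. The cover edge (148,281)-(671,281) shows the cover parallel to the rim and about 0.6 mm off in tool y and 1 mm in tool x. I'll correct that and descend to just above the rim.

arm_command(commands=[[0.2,-0.1,1.5,0],[0.2,-0.1,3.5,0],[0.2,-0.1,5,0],[0.2,-0.1,5.8,0],[0.2,-0.1,5.8,0],[0.2,-0.1,5.8,0]])

```text
clock: 12.7
tcp_pos: [0.4968, 0.0767, 0.1832]
tool_rot: [[0.195, 0.981, 0.001], [0.981, -0.195, -0.0], [0.0, 0.001, -1.0]]
ft_force: [-0.4, 0.1, -2.9]
opening: 0.0117
grasp_force: 35.0
```

```bash
python3 - <<'E'
from h import *
h=np.load("hop.npy")
o=robot.get_obs(); print(o["tcp_pos"],o["ft_force"],o["opening"])
move(pose(h,[.0006,-.001,.17]),h[2])
w=optics.capture("wrist"); np.savez("w5.npz",**w); im=w["image"][:,:,::-1].copy()
H=[[.07,.085,.145],[-.07,.085,.145],[.062,.077,.145],[-.062,.077,.145]]
hp=proj(w,[pose(h,q) for q in H])
for u in hp: cv2.circle(im,tuple(np.int32(u.round())),2,(0,0,255),1)
print((hp+.5-[180,60])*[2.857,2.857])
cv2.imwrite("pics/w5.png",cv2.resize(im[60:240,180:460],(800,514),interpolation=3))
E
```

```text
[0.49676006 0.0766977  0.18324198] [-0.41137606  0.14843143 -2.88007915] 0.01166186976422269
tcp [0.4968 0.0767 0.1832] shift cm [-0.1  -0.02  1.32] turn -0.02 j [  1.  16. 102.  -0.  62.  12.]
[[731.10805637 110.40826778]
 [ 88.88600873 111.24622132]
 [691.43741348 148.6822602 ]
 [128.65157311 149.40394337]]
```

View pics/w5.png

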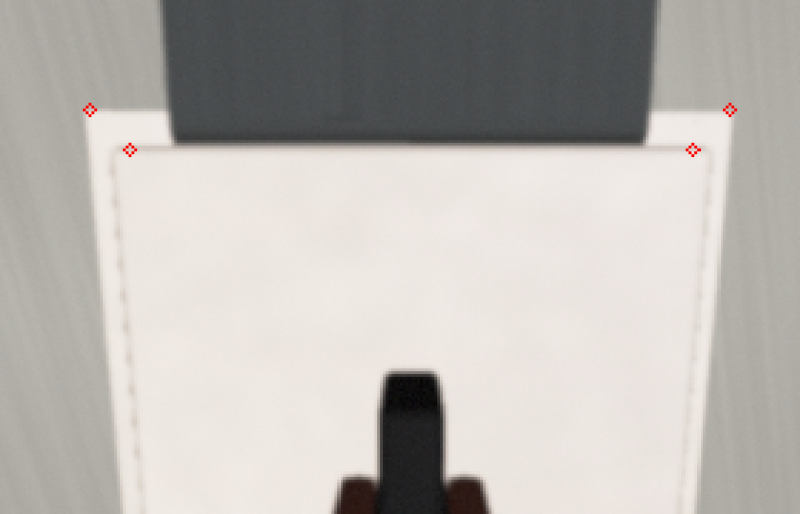

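Edges: the cover's corners are at (113,147) and (712,147), the rim's at (87,110) and (734,110). The cover is centred laterally to about 0.2 mm. I'll check the fore-aft position numerically.

```bash
python3 - <<'E'
from h import *
h=np.load("hop.npy"); w=dict(np.load("w5.npz"))
for z in (.158,.161,.164):
  for y in (.074,.075,.076): print(z,y,((proj(w,[pose(h,[-.06,y,z]),pose(h,[.06,y,z])])+.5-[180,60])*2.857).round(1).tolist())
E
```

```text
0.158 0.074 [[118.4, 161.7], [701.5, 160.9]]
0.158 0.075 [[118.0, 156.6], [701.9, 155.9]]
0.158 0.076 [[117.5, 151.5], [702.3, 150.8]]
0.161 0.074 [[113.3, 161.2], [706.6, 160.4]]
0.161 0.075 [[112.8, 156.0], [707.0, 155.3]]
0.161 0.076 [[112.4, 150.9], [707.4, 150.1]]
0.164 0.074 [[107.9, 160.7], [711.8, 159.9]]
0.164 0.075 [[107.5, 155.5], [712.3, 154.7]]
0.164 0.076 [[107.0, 150.2], [712.7, 149.4]]
```

arm_command(commands=[[-0.15,-0.05,0,0],[-0.15,-0.05,0,0],[-0.15,-0.05,0.4,0],[-0.15,-0.05,0.7,0],[-0.15,-0.05,0.9,0],[-0.15,-0.05,1.0,0],[-0.15,-0.05,1.0,0],[-0.15,-0.05,1.0,0]])

```text
clock: 13.55
tcp_pos: [0.4955, 0.0756, 0.1726]
tool_rot: [[0.194, 0.981, -0.0], [0.981, -0.194, -0.0], [-0.0, -0.0, -1.0]]
ft_force: [0.2, 0.4, -4.0]
opening: 0.0118
grasp_force: 35.0
```

arm_command(commands=[[0,0,0.1,0],[0,0,0.15,0],[0,0,0.2,0],[0,0,0.2,0]])

```text
clock: 13.95
tcp_pos: [0.4954, 0.0756, 0.1706]
tool_rot: [[0.194, 0.981, -0.0], [0.981, -0.194, -0.0], [-0.0, -0.0, -1.0]]
ft_force: [0.6, -0.6, -3.5]
opening: 0.0116
grasp_force: 35.0
```

arm_command(commands=[[0,0,0.05,0],[0,0,0.1,0],[0,0,0.1,0]])

```text
clock: 14.25
tcp_pos: [0.4954, 0.0756, 0.1696]
tool_rot: [[0.194, 0.981, -0.0], [0.981, -0.194, -0.0], [-0.0, -0.0, -1.0]]
ft_force: [0.2, -0.7, -3.4]
opening: 0.0118
grasp_force: 35.0
```

arm_command(commands=[[0,0,0.05,0],[0,0,0.1,0],[0,0,0.1,0]])

```text
clock: 14.55
tcp_pos: [0.4954, 0.0756, 0.1686]
tool_rot: [[0.194, 0.981, -0.0], [0.981, -0.194, -0.0], [-0.0, -0.0, -1.0]]
ft_force: [-0.4, 0.7, -2.6]
opening: 0.0119
grasp_force: 35.0
```

arm_command(commands=[[0,0,0.05,0],[0,0,0.05,0]])

```text
clock: 14.75
tcp_pos: [0.4955, 0.0756, 0.1682]
tool_rot: [[0.194, 0.981, -0.0], [0.981, -0.194, -0.0], [-0.0, 0.0, -1.0]]
ft_force: [-0.4, -0.6, -2.5]
opening: 0.0117
grasp_force: 35.0
```

arm_command(commands=[[0,0,0.05,0],[0,0,0.05,0]])

```text
clock: 14.95
tcp_pos: [0.4955, 0.0756, 0.1681]
tool_rot: [[0.194, 0.981, 0.0], [0.981, -0.194, -0.0], [-0.0, 0.0, -1.0]]
ft_force: [-2.8, -0.5, 2.1]
opening: 0.0117
grasp_force: 35.0
```

Contact is felt at about 2 N, with the underside in the recess at about z = 0.139. I'm releasing, rising and turning to press.

arm_command(commands=[[0,0,0,0],[0,0,0,0],[0,0,0,0],[0,0,0,0],[0,0,-2,0],[0,0,-5,0],[0,0,-8,0],[0,0,-8,0]], gripper=0.5)

```text
clock: 15.75
tcp_pos: [0.4983, 0.0757, 0.2515]
tool_rot: [[0.194, 0.981, 0.008], [0.981, -0.194, 0.0], [0.002, 0.007, -1.0]]
ft_force: [0.7, 0.0, 0.2]
opening: 0.0438
grasp_force: 0.0
```

arm_command(commands=[[0,-0.5,0,-8],[0,-1,0,-16],[0,-1.5,0,-24],[0,-2,0,-32],[0,-2.5,0,-40],[0,-3,0,-48],[0,-3.5,0,-56],[0,-4,0,-64],[0,-4.4,0,-72],[0,-4.9,0,-80],[0,-4.9,0,-88],[0,-4.9,0,-90]], gripper=1)

```text
clock: 16.95
tcp_pos: [0.4467, 0.0851, 0.2468]
tool_rot: [[-0.982, 0.19, -0.001], [0.19, 0.982, -0.0], [0.001, -0.0, -1.0]]
ft_force: [0.7, 0.6, 0.4]
opening: 0.0003
grasp_force: 0.0
```

arm_command(commands=[[0,0,0,0],[0,0,0,0],[0,0,0,0]])

```text
clock: 17.25
tcp_pos: [0.4473, 0.0851, 0.2473]
tool_rot: [[-0.981, 0.195, -0.001], [0.195, 0.981, -0.0], [0.0, -0.0, -1.0]]
ft_force: [-0.9, 0.5, -0.2]
opening: 0.0004
grasp_force: 0.0
```

```bash
python3 - <<'E'
from h import *
h=np.load("hop.npy"); o=robot.get_obs(); print(o["ft_force"],o["opening"])
move(pose(h,[-.049,0,.169]),h[2]+90)
E
```

```text
[-0.86196942  0.4562563  -0.21831525] 0.0003900965926547488
tcp [0.4473 0.0851 0.2473] shift cm [-0.04  0.14  7.83] turn -0.05 j [  2.   8. 103.  -0.  69. -77.]
```

arm_command(commands=[[0,0.1,3,0],[0,0.1,6,0],[0,0.1,7.6,0],[0,0.1,7.9,0],[0,0.1,7.9,0],[0,0.1,7.9,0]])

```text
clock: 17.85
tcp_pos: [0.4484, 0.0861, 0.1695]
tool_rot: [[-0.981, 0.194, 0.002], [0.194, 0.981, -0.0], [-0.002, 0.0, -1.0]]
ft_force: [0.6, -0.3, 0.9]
opening: 0.0006
grasp_force: 0.0
```

arm_command(commands=[[0,0,0.1,0],[0,0,0.2,0],[0,0,0.3,0],[0,0,0.3,0]])

```text
clock: 18.25
tcp_pos: [0.4476, 0.0861, 0.1658]
tool_rot: [[-0.981, 0.194, 0.0], [0.194, 0.981, -0.0], [-0.0, -0.0, -1.0]]
ft_force: [0.8, -1.0, 0.6]
opening: 0.0006
grasp_force: 0.0
```

Tip at z≈0.152, free. Creeping on.

arm_command(commands=[[0,0,0.05,0],[0,0,0.1,0],[0,0,0.15,0],[0,0,0.2,0],[0,0,0.2,0]])

```text
clock: 18.75
tcp_pos: [0.4475, 0.0861, 0.1636]
tool_rot: [[-0.981, 0.194, -0.0], [0.194, 0.981, -0.0], [0.0, -0.0, -1.0]]
ft_force: [-0.0, 0.1, 0.6]
opening: 0.0005
grasp_force: 0.0
```

arm_command(commands=[[0,0,0.05,0],[0,0,0.1,0],[0,0,0.1,0]])

```text
clock: 19.05
tcp_pos: [0.4477, 0.0861, 0.1627]
tool_rot: [[-0.981, 0.194, -0.0], [0.194, 0.981, -0.0], [-0.0, -0.0, -1.0]]
ft_force: [-0.2, -0.6, 0.3]
opening: 0.0004
grasp_force: 0.4
```

arm_command(commands=[[0,0,0.05,0],[0,0,0.1,0],[0,0,0.1,0]])

```text
clock: 19.35
tcp_pos: [0.4476, 0.0861, 0.1622]
tool_rot: [[-0.981, 0.194, 0.0], [0.194, 0.981, -0.0], [-0.0, -0.0, -1.0]]
ft_force: [-1.7, -0.7, 6.6]
opening: 0.0006
grasp_force: 3.4
```

arm_command(commands=[[0,0,0.05,0],[0,0,0.05,0]])

```text
clock: 19.55
tcp_pos: [0.4476, 0.0861, 0.1617]
tool_rot: [[-0.981, 0.194, 0.0], [0.194, 0.981, -0.0], [-0.0, -0.0, -1.0]]
ft_force: [-3.2, -0.8, 7.8]
opening: 0.0002
grasp_force: 3.8
```

arm_command(commands=[[0,0,0.05,0],[0,0,0.1,0],[0,0,0.1,0]])

```text
clock: 19.85
tcp_pos: [0.4475, 0.0861, 0.1607]
tool_rot: [[-0.981, 0.194, 0.0], [0.194, 0.981, -0.0], [-0.0, -0.0, -1.0]]
ft_force: [-2.9, -0.2, 8.5]
opening: 0.0003
grasp_force: 4.0
```

arm_command(commands=[[0,0,0.05,0],[0,0,0.1,0],[0,0,0.1,0]])

```text
clock: 20.15
tcp_pos: [0.4475, 0.0861, 0.1598]
tool_rot: [[-0.981, 0.194, -0.0], [0.194, 0.981, -0.0], [0.0, -0.0, -1.0]]
ft_force: [-2.9, -0.5, 8.7]
opening: 0.0003
grasp_force: 4.6
```

arm_command(commands=[[0,0,0.05,0],[0,0,0.1,0],[0,0,0.1,0]])

```text
clock: 20.45
tcp_pos: [0.4475, 0.0861, 0.1597]
tool_rot: [[-0.981, 0.194, 0.0], [0.194, 0.981, -0.0], [-0.0, -0.0, -1.0]]
ft_force: [-5.6, -0.5, 18.7]
opening: -0.0002
grasp_force: 9.7
```

arm_command(commands=[[0,0,0.05,0],[0,0,0.05,0]])

```text
clock: 20.65
tcp_pos: [0.4475, 0.0861, 0.1596]
tool_rot: [[-0.981, 0.194, 0.0], [0.194, 0.981, -0.0], [-0.0, -0.0, -1.0]]
ft_force: [-7.9, -0.5, 24.2]
opening: 0.0008
grasp_force: 12.4
```

The near side bottomed: force rose from 9 to 24 N with no further travel. Now over the grip to the far side.

arm_command(commands=[[0,0,-1,0],[0,0,-4,0],[0,0,-6.5,0],[-3,0,-6.5,0],[-6.5,0,-6.5,0],[-9.8,0,-6.5,0],[-9.8,0,-5,0],[-9.8,0,-2.5,0],[-9.8,0,-1.3,0],[-9.8,0,-1.1,0],[-9.8,0,-1.1,0]])

```text
clock: 21.75
tcp_pos: [0.5435, 0.0671, 0.1686]
tool_rot: [[-0.981, 0.194, -0.001], [0.194, 0.981, -0.0], [0.001, -0.0, -1.0]]
ft_force: [0.5, 0.6, -1.1]
opening: 0.0007
grasp_force: 0.0
```

```bash
python3 - <<'E'
from h import *
h=np.load("hop.npy"); o=robot.get_obs(); print(o["ft_force"],o["opening"])
move(pose(h,[.049,0,.164]),h[2]+90)
E
```

```text
[ 0.47470789  0.61174214 -1.08756975] 0.0007384769781915539
tcp [0.5435 0.0671 0.1686] shift cm [-0.05  0.04  0.46] turn 0.0 j [ -0.  20.  98.  -0.  62. -79.]
```

arm_command(commands=[[0,0,0.1,0],[0,0,0.2,0],[0,0,0.3,0],[0,0,0.3,0]])

```text
clock: 22.15
tcp_pos: [0.5439, 0.0671, 0.166]
tool_rot: [[-0.981, 0.194, 0.001], [0.194, 0.981, -0.0], [-0.001, -0.0, -1.0]]
ft_force: [0.6, 0.0, 1.0]
opening: 0.0004
grasp_force: 0.0
```

arm_command(commands=[[0,0,0.05,0],[0,0,0.1,0],[0,0,0.15,0],[0,0,0.15,0]])

```text
clock: 22.55
tcp_pos: [0.5437, 0.067, 0.164]
tool_rot: [[-0.981, 0.194, -0.0], [0.194, 0.981, -0.0], [0.0, -0.0, -1.0]]
ft_force: [0.6, 0.1, 0.2]
opening: 0.0005
grasp_force: 0.0
```

arm_command(commands=[[0,0,0.05,0],[0,0,0.1,0],[0,0,0.1,0]])

```text
clock: 22.85
tcp_pos: [0.5438, 0.067, 0.1634]
tool_rot: [[-0.981, 0.194, 0.0], [0.194, 0.981, -0.0], [-0.0, -0.0, -1.0]]
ft_force: [-1.4, -0.0, 2.9]
opening: 0.0007
grasp_force: 1.5
```

arm_command(commands=[[0,0,0.05,0],[0,0,0.1,0],[0,0,0.1,0]])

```text
clock: 23.15
tcp_pos: [0.5439, 0.067, 0.1626]
tool_rot: [[-0.981, 0.194, 0.0], [0.194, 0.981, -0.0], [-0.0, -0.0, -1.0]]
ft_force: [-2.7, -0.5, 5.7]
opening: 0.0006
grasp_force: 2.9
```

arm_command(commands=[[0,0,0.05,0],[0,0,0.1,0],[0,0,0.1,0]])

```text
clock: 23.45
tcp_pos: [0.544, 0.067, 0.1617]
tool_rot: [[-0.981, 0.194, 0.001], [0.194, 0.981, -0.0], [-0.001, -0.0, -1.0]]
ft_force: [-1.9, -0.9, 6.4]
opening: 0.0002
grasp_force: 3.1
```

arm_command(commands=[[0,0,0.05,0],[0,0,0.1,0],[0,0,0.1,0]])

```text
clock: 23.75
tcp_pos: [0.5441, 0.067, 0.1608]
tool_rot: [[-0.981, 0.194, 0.001], [0.194, 0.981, -0.0], [-0.001, -0.0, -1.0]]
ft_force: [-2.1, -0.4, 6.8]
opening: 0.0003
grasp_force: 3.1
```

arm_command(commands=[[0,0,0.05,0],[0,0,0.1,0],[0,0,0.1,0]])

```text
clock: 24.05
tcp_pos: [0.5442, 0.067, 0.1598]
tool_rot: [[-0.981, 0.194, 0.001], [0.194, 0.981, -0.0], [-0.001, 0.0, -1.0]]
ft_force: [-1.6, -1.1, 6.6]
opening: 0.0003
grasp_force: 3.2
```

arm_command(commands=[[0,0,0.05,0],[0,0,0.1,0],[0,0,0.1,0]])

```text
clock: 24.35
tcp_pos: [0.5442, 0.067, 0.1593]
tool_rot: [[-0.981, 0.194, 0.001], [0.194, 0.981, -0.0], [-0.001, -0.0, -1.0]]
ft_force: [-2.9, -0.1, 11.0]
opening: 0.0005
grasp_force: 5.4
```

arm_command(commands=[[0,0,0.05,0],[0,0,0.05,0]])

```text
clock: 24.55
tcp_pos: [0.5442, 0.067, 0.1593]
tool_rot: [[-0.981, 0.194, 0.001], [0.194, 0.981, -0.0], [-0.001, 0.0, -1.0]]
ft_force: [-4.3, -0.1, 15.9]
opening: 0.0006
grasp_force: 7.4
```

arm_command(commands=[[0,0,0.05,0],[0,0,0.1,0],[0,0,0.1,0]])

```text
clock: 24.85
tcp_pos: [0.5442, 0.067, 0.1592]
tool_rot: [[-0.981, 0.194, 0.002], [0.194, 0.981, -0.0], [-0.002, 0.0, -1.0]]
ft_force: [-7.1, -1.6, 23.2]
opening: 0.0004
grasp_force: 11.4
```

arm_command(commands=[[0,0,-1,0],[0,0,-4,0],[0,0,-6.5,0],[3,0,-6.5,0],[6.5,0,-6.5,0],[9.8,0,-6.5,0],[9.8,0,-5,0],[9.8,0,-2.5,0],[9.8,0,-0.9,0],[9.8,0,-0.6,0],[9.8,0,-0.6,0]])

```text
clock: 25.95
tcp_pos: [0.4473, 0.0861, 0.1624]
tool_rot: [[-0.981, 0.194, -0.001], [0.194, 0.981, -0.0], [0.001, -0.0, -1.0]]
ft_force: [0.4, -0.4, -1.0]
opening: 0.0005
grasp_force: 0.0
```

arm_command(commands=[[0,0,0.1,0],[0,0,0.2,0],[0,0,0.2,0],[0,0,0.2,0]])

```text
clock: 26.35
tcp_pos: [0.4479, 0.0861, 0.161]
tool_rot: [[-0.981, 0.194, 0.001], [0.194, 0.981, -0.0], [-0.001, 0.0, -1.0]]
ft_force: [1.0, -0.8, 0.4]
opening: 0.0003
grasp_force: 0.0
```

arm_command(commands=[[0,0,0.05,0],[0,0,0.1,0],[0,0,0.1,0]])

```text
clock: 26.65
tcp_pos: [0.4476, 0.0861, 0.1596]
tool_rot: [[-0.981, 0.194, -0.0], [0.194, 0.981, -0.0], [0.0, -0.0, -1.0]]
ft_force: [0.2, -0.1, -0.9]
opening: 0.0005
grasp_force: 0.0
```

arm_command(commands=[[0,0,0.05,0],[0,0,0.1,0],[0,0,0.1,0]])

```text
clock: 26.95
tcp_pos: [0.4476, 0.0861, 0.1593]
tool_rot: [[-0.981, 0.194, 0.0], [0.194, 0.981, -0.0], [-0.0, -0.0, -1.0]]
ft_force: [-2.6, 0.9, 8.2]
opening: 0.0003
grasp_force: 4.4
```

Both sides are at the same height (TCP 0.1593 near, 0.1592 far), so the cover is level. I'm retreating and handing in.

arm_command(commands=[[0,0,-2,0],[0,0,-6,0],[0,0,-10,0],[0,0,-14,0],[0,0,-14,0],[0,0,-14,0],[0,0,-14,0]])

```text
clock: 27.65
tcp_pos: [0.4467, 0.086, 0.2974]
tool_rot: [[-0.981, 0.194, -0.002], [0.194, 0.981, -0.0], [0.002, -0.001, -1.0]]
ft_force: [-0.6, -0.3, -0.2]
opening: 0.0009
grasp_force: 0.0
```

```bash
python3 - <<'E'
from h import *
o=robot.get_obs(); print(o["clock"],o["tcp_pos"],o["ft_force"]); print(robot.job_done())
E
```

```text
27.65 [0.44667344 0.08604438 0.29742509] [-0.59103707 -0.31650213 -0.20168526]
the job is handed in; nothing more can be done
None
```

The job is handed in at 27.65 s: all three blocks are in the hopper, the tray is lowered, and the matching cover was pressed home near side first, then far, bottoming at about 24 N and 23 N and ending level to about 0.1 mm by touch; I took no picture after seating it.

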